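Set a bridge of kiln furniture around a glazed cup

ROBOT

A 7-joint arm with a two-finger parallel gripper is mounted at the origin on the work surface. World frame = base frame: x ahead of the robot, y to its left, z up, the work surface at z = 0. Lengths are in m, angles in rad, forces in N, time in s.
With the tool pointing down it reaches from about 0.425 to 0.925 m from the base axis. Payload 6.8 kg.
Tool frame: the origin (TCP) lies on the centre line of the jaws, within the pads' length; the fingertips stand bot.tip_reach ahead of it and the grasp point (between the pads) lies 3 mm ahead of it (bot.tip_reach is the distance from the TCP to the fingertips, in m); z points along the fingers, y is the line along which they close (so a half turn about z gives the same grasp; the last joint's range is limited). The gripper opens to 85 mm and grips with 20 to 120 N. Pads are 22 mm wide; open, the fingers measure 114 mm over their backs; the gripper's body (76 mm by 85 mm) begins 54 mm behind the grasp point. The pads swing forward as they close: fully open they stand 13 mm farther back than shut.
Start: joints at [1.091, 0.477, 0.022, 1.555, -0.011, 1.109, -0.083], TCP at [0.245, -0.629, 0.253] pointing down, gripper open.
Joint ranges: [-2.96, 2.96], [-0.34, 2.1], [-1.41, 1.46], [0.24, 2.44], [-1.37, 4.51], [0.17, 1.92], [-2.96, 2.96]. Speed limits (rad/s): [2.39, 2.39, 3.14, 3.14, 3.14, 3.14, 3.14].

INTERFACE

Orientations are given as a unit quaternion [w, x, y, z].
In Python, from station import bot gives the robot as it stands.
- The arm moves only by the tool jog_arm, never from a script. Its argument "deltas" is a list of rows, each a list of 7 numbers: the shift along the world's x, y, z in m, then the turn, a rotation vector about the world's x, y, z in rad, then the opening, from 0 (shut) to 1 (fully open). In form: [[x, y, z, rx, ry, rz, grip], ...]. A call has 1 to 10 rows; each row shifts and turns the commanded pose from where the row before left it; what a row does not reach is not made up. A row lasts 1/10 s, in which the tool goes at most 50 mm and 8.59 degrees, less where a joint would pass 70% of its speed; a pose out of reach is approached as far as the arm can. A call with a gripper value outside its range is refused whole. The fingers move at their own pace and stop on an object; "newtons" is the grip in N (left out, the last holds). Time passes only in rows, so rows that do not move let the fingers close. It gives the time, the measured TCP pose, the force, the opening and the grip force at its end, in the units of the state.
- bot.get_obs(): the state, without advancing time (a new reading comes with each control period).
- bot.read_camera(name): name is "side" or "top" or "wrist"; returns a dict with "img" (420x560x3 uint8, red, green, blue), "K" (3x3 intrinsics, pixels), "eye" and "attitude" of the camera in the world. Camera axes: x right, y down, z forward; pixel columns grow to the right and rows downward; lengths in m; the calibration is good to about 2 mm. A picture is of the moment at which its call begins. There is no depth.
- bot.hand_in(): hands the job in; it is judged then, once.
The state is a dict: "t": time; "q": joint angles; "joint_vel": joint speeds; "joint_torque": joint torques, N m; "eef_pos": TCP position; "tool_rot": TCP orientation; "contact_force": force on the tool from outside, world axes, zero at the start; "torque": the same for the moment, N m; "gripper_width": opening from 0.0 (shut) to 1.0 (fully open); "grasp_force": force on a finger pad.
Only numpy, scipy, OpenCV 4.12 (cv2) and the standard library are available. Lean on these libraries where they do the work, as an engineer would, in place of code of your own. Each camera call takes 0.05 s, during which the arm holds its last target. There are 200 camera calls.

TASK

Load the kiln shelf from the ware board: stand the tall square post and the round post upright, each squarely on the bare mark of its own shape, and the green cup upright midway between them. Then lay the narrow shelf strip across the tops of both posts, centred over the cup, and set the blue ramekin upright on the middle of the strip. Knock nothing over, and leave the short grey post and the cone pack standing where they are.

Things in the scene. Friction and masses are not known exactly. Their poses are not given: they have to be found in the camera images.
- kiln_shelf: fixed kiln shelf lying flat on the bench, white kiln-washed slab, 230 mm (its x) by 320 mm (its y), 15 mm thick. Origin: centre of its underside; z up; its -x edge is its front, nearer the robot. It may lie to the left or the right and be turned up to about 0.2 rad. The two marks, and the cone pack at its front edge, are on it
- mark_square: bare brown square, 44 mm, in the white wash of the kiln shelf: where the tall square post goes. Flush, nothing sticks out. Origin: its centre, on the kiln shelf's upper face (15 mm above the bench); x and y along its sides. The two marks lie 143 to 158 mm apart, side by side along the length of the kiln shelf; either may be the left one
- mark_round: bare brown disc, diameter 44 mm, in the white wash of the kiln shelf: where the round post goes. Flush. Origin: its centre, on the kiln shelf's upper face
- post_square: loose tall square kiln post, buff, 40 x 40 mm, 80 mm high, about 0.2 kg, a dark core hole seen in its top. Stands on the ware board (dark wooden board 320 x 330 mm, 18 mm thick, on the opposite side of the bench from the kiln shelf). Origin: centre of its underside; z up; x and y square to its faces
- post_round: loose round kiln post, off-white, diameter 40 mm, 80 mm high, about 0.17 kg, dark core hole in its top. Stands on the ware board. Origin: centre of its underside; z up
- post_short: loose short square kiln post, dark grey, 40 x 40 mm, only 45 mm high, standing on the ware board: not wanted here, to be left alone. Origin: centre of its underside; z up
- cup: loose pale-green glazed cup without a handle, open at the top, 60 mm high, outer diameter 60 mm from 30 mm up to the rim, narrowing to a 46 mm terracotta foot; about 0.15 kg. Stands on the ware board. Origin: centre of its underside; z up
- strip: loose narrow kiln-shelf strip, a flat pale-cream bar 60 mm wide (its x), 220 mm long (its y), 12 mm thick, about 0.31 kg. Lies flat at the far side of the ware board; can be gripped across its width. Origin: centre of its underside; z up
- ramekin: loose blue-glazed small straight-sided dish, open at the top, 36 mm high, outer diameter 56 mm, with a 50 mm pale foot; about 0.11 kg. Stands on the ware board. Origin: centre of its underside; z up
- cone_pack: loose witness-cone pack: terracotta plaque 24 mm (its x) by 70 mm (its y), 11 mm high, with three small leaning cones up to 56 mm high, standing near the front edge of the kiln shelf. To be left alone. Origin: centre of its underside; z up
Not all that is in view belongs to the job. What is meant by the strip is not brown, orange or yellow, and is the larger of those in its own colour.

How it is judged:
By the outcome, as a careful person would: the job done as asked, in the order asked, and still so for the second after the job is handed in, with the robot touching nothing.
It also fails if it takes over 131 s, if anything falls off the work surface, if the arm or the gripper's body presses on something with over 40 N, if the wrist force passes 120 N, or if a joint passes its speed limit or range.

## Working session

There is one attempt and no reset: what is moved stays moved. The work goes in short steps, Python scripts to look and compute and a tool call to move; the robot and the scene stay as the last step left them, time stands still between calls to the robot, and variables do not carry over. Pictures are saved under pics/ and viewed, at most 14 in all, crops included, and the job is handed in when it is done.

Besides the shell and the picture viewer there is one more tool, called as name(argument=value, ...) on one line, values as JSON. jog_arm: Moves the arm, as the interface text tells. Its arguments: {"type":"object","properties":{"deltas":{"type":"array"},"newtons":{"type":"number"}},"required":["deltas"]}

```bash
mkdir -p pics; ls; python3 - <<'E'
from station import bot
import cv2
o=bot.get_obs();print(o,bot.tip_reach)
for n in("top","side"):
    c=bot.read_camera(n);cv2.imwrite(f"pics/{n}0.png",c["img"][:,:,::-1]);print(n,c["K"],c["eye"],c["attitude"])
E
```

```text
pics
{'t': 0.0, 'q': array([ 1.09090266,  0.47779403,  0.02233418,  1.55646412, -0.01147139,
        1.10932312, -0.08307096]), 'joint_vel': array([-0.00017642,  0.00106878, -0.00085292,  0.00023089,  0.00048868,
        0.00037021, -0.00100048]), 'joint_torque': array([ 5.22937826e-04, -5.96461916e+01,  1.60831857e+00, -2.81188613e+01,
        1.25499425e-02,  9.36389377e-03,  3.54763677e-05]), 'eef_pos': array([ 0.24499694, -0.62836156,  0.25232432]), 'tool_rot': array([-8.95807917e-04,  9.82764157e-01,  1.84861424e-01, -2.50678325e-04]), 'contact_force': array([ 0.22563028, -0.5275208 , -0.0014782 ]), 'torque': array([0.06062969, 0.03286619, 0.06199754]), 'grasp_force': 0.0, 'gripper_width': 0.9983059813772704} 0.022
top [[400.4253337    0.         279.05941398]
 [  0.         400.4253337  205.9041403 ]
 [  0.           0.           1.        ]] [0.28977756 0.20877157 1.13824634] [-0.05637357  0.71116961 -0.69711799  0.07131838]
side [[499.18778259   0.         274.6786145 ]
 [  0.         499.18778259 213.06705162]
 [  0.           0.           1.        ]] [ 0.19671641 -0.6214717   1.04985176] [-0.34357284  0.92542516 -0.1491074   0.05755822]
```

View pics/top0.png

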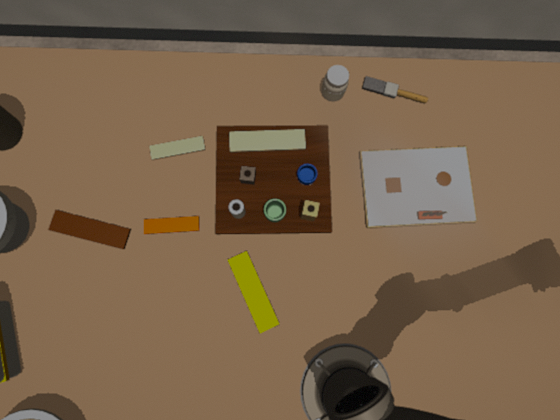

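View pics/side0.png

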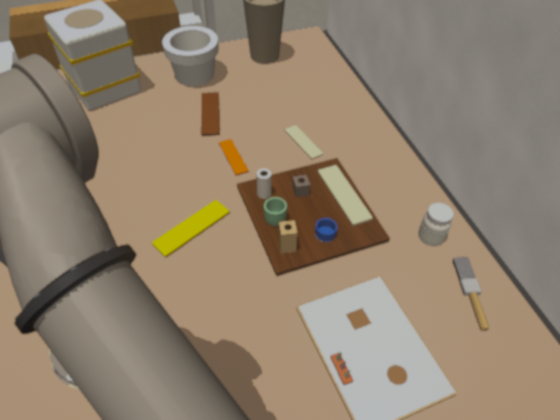

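```bash
cat > h.py <<'E'
import numpy as np,cv2
from station import bot
from scipy.spatial.transform import Rotation as R
def rot(q): return R.from_quat([q[1],q[2],q[3],q[0]])
def cast(c,uv,z):
    uv=np.atleast_2d(np.asarray(uv,float))
    d=np.c_[uv,np.ones(len(uv))]@np.linalg.inv(c["K"]).T
    d=rot(c["attitude"]).apply(d); e=np.asarray(c["eye"])
    return e+d*((z-e[2])/d[:,2])[:,None]
def proj(c,p):
    x=rot(c["attitude"]).inv().apply(np.atleast_2d(p)-c["eye"])@c["K"].T
    return x[:,:2]/x[:,2:]
def blob(c,hlo,hhi,z=None,roi=None):
    "largest blob in an HSV range: contour, optionally cast to plane z -> minAreaRect there (m)"
    m=cv2.inRange(cv2.cvtColor(c["img"],cv2.COLOR_RGB2HSV),np.array(hlo),np.array(hhi))
    if roi: 
        k=np.zeros_like(m);k[roi[1]:roi[3],roi[0]:roi[2]]=1;m=m*k
    m=cv2.morphologyEx(m,cv2.MORPH_CLOSE,np.ones((3,3)))
    cs,_=cv2.findContours(m,cv2.RETR_EXTERNAL,cv2.CHAIN_APPROX_NONE)
    if not cs: return None
    k=max(cs,key=cv2.contourArea).reshape(-1,2)
    P=cast(c,k,z)
    r=cv2.minAreaRect((P[:,:2]*1000).astype(np.float32))
    return k,r
def snap(n,f=None):
    c=bot.read_camera(n)
    if f: cv2.imwrite(f"pics/{f}.png",c["img"][:,:,::-1])
    return c
def tcp():
    o=bot.get_obs();M=rot(o["tool_rot"]).as_matrix()
    return o,np.round(o["eef_pos"]*1000,1),np.degrees(np.arctan2(M[1,1],M[0,1]))
E
python3 - <<'E'
from h import *
c=snap("top"); hsv=cv2.cvtColor(c["img"],cv2.COLOR_RGB2HSV)
for n,(u,v) in dict(strip=(267,145),sq=(305,204),rnd=(236,203),cup=(275,210),ram=(300,180),msq=(393,185),mr=(444,178),wash=(400,210),pack=(424,215),board=(290,225),bench=(350,260)).items(): print(n,hsv[v,u])
B={"strip":([15,20,120],[40,140,255],.030,(222,122,312,158)),
"wash":([0,0,120],[179,45,255],.015,(350,140,485,235)),
"msq":([3,60,60],[20,255,230],.015,(380,170,408,198)),
"mr":([3,60,60],[20,255,230],.015,(434,168,456,190)),
"ram":([100,100,40],[135,255,255],.054,(290,160,325,190)),
"cup":([45,30,50],[95,200,255],.078,(260,195,290,225)),
"sq":([18,60,100],[35,200,255],.098,(298,195,325,222)),
"rnd":([0,0,110],[179,60,255],.098,(225,195,250,222))}
for n,b in B.items():
    r=blob(c,*b); print(n,r and (np.round(r[1][0],1),np.round(r[1][1],1),round(r[1][2],1)))
E
```

```text
strip [ 30  47 146]
sq [ 25  99 150]
rnd [15 30 67]
cup [ 56  61 147]
ram [109 223  63]
msq [ 14  98 120]
mr [ 14 129 113]
wash [  8   7 144]
pack [16 60 93]
board [ 13 220  65]
bench [ 15 102 135]
strip (array([687.6, 224.4]), array([ 58.6, 217.6]), 3.5)
wash (array([ 565.4, -214.5]), array([222.5, 312.2]), 4.1)
msq (array([ 565.1, -142.1]), array([42.1, 42.1]), 4.5)
mr (array([ 587.3, -291.4]), array([40.4, 39.6]), 44.5)
ram (array([583.7, 112.3]), array([58. , 53.4]), 0.6)
cup (array([472.6, 200. ]), array([60. , 56.5]), 1.3)
sq (array([476., 105.]), array([40.4, 40.7]), 79.3)
rnd (array([474.9, 301.8]), array([37.6, 36.8]), 1.9)
```

jog_arm(deltas=[[0.0244,0.04,0.003,0,0,-0.031,1],[0.0244,0.04,0.003,0,0,-0.031,1],[0.0244,0.04,0.003,0,0,-0.031,1],[0.0244,0.04,0.003,0,0,-0.031,1],[0.0244,0.04,0.003,0,0,-0.031,1],[0.0244,0.04,0.003,0,0,-0.031,1],[0.0244,0.04,0.003,0,0,-0.031,1],[0.0244,0.04,0.003,0,0,-0.031,1]])

```text
t: 0.95
eef_pos: [0.441, -0.3071, 0.2774]
tool_rot: [0.0, 0.998, 0.061, -0.0]
contact_force: [0.1, -0.6, -0.1]
gripper_width: 1.001
grasp_force: 0.0
```

jog_arm(deltas=[[0.0036,0.0415,0,0,0,-0.031,1],[0.0036,0.0415,0,0,0,-0.031,1],[0.0036,0.0415,0,0,0,-0.031,1],[0.0036,0.0415,0,0,0,-0.031,1],[0.0036,0.0415,0,0,0,-0.031,1],[0.0036,0.0415,0,0,0,-0.031,1],[0.0036,0.0415,0,0,0,-0.031,0.8],[0.0036,0.0415,0,0,0,-0.031,0.8],[0.0036,0.0415,0,0,0,-0.031,0.8],[0.0036,0.0415,0,0,0,-0.031,0.8]])

```text
t: 1.95
eef_pos: [0.4762, 0.1076, 0.2773]
tool_rot: [0.0, 0.996, -0.094, 0.0]
contact_force: [0.8, -0.1, 0.8]
gripper_width: 0.805
grasp_force: 0.0
```

jog_arm(deltas=[[0,0,0,0,0,0,0.8],[0,0,0,0,0,0,0.8]])

```text
t: 2.15
eef_pos: [0.4761, 0.1068, 0.277]
tool_rot: [0.0, 0.996, -0.092, -0.0]
contact_force: [0.1, -0.5, -0.9]
gripper_width: 0.798
grasp_force: 0.0
```

```bash
python3 - <<'E'
from h import *
o,p,a=tcp();print(p,a,o["gripper_width"],o["t"])
c=snap("wrist","w1");print(c["eye"],c["attitude"]);print(proj(c,[.476,.105,.098]))
E
```

```text
[476.1 106.8 277. ] -100.51440879058791 0.7984176335276492 2.15
[0.5505718  0.09234042 0.39697207] [-0.09679423 -0.63214274  0.7600027   0.11585477]
[[277.25271956 184.73391219]]
```

View pics/w1.png

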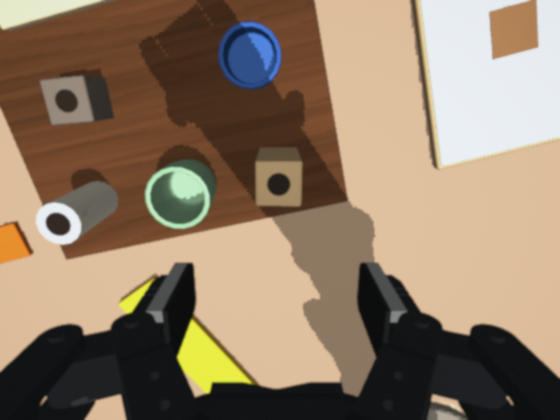

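```bash
python3 - <<'E'
from h import *
c=snap("wrist")
def hole(n,roi,z):
    g=cv2.cvtColor(c["img"],cv2.COLOR_RGB2GRAY)[roi[1]:roi[3],roi[0]:roi[2]]
    cs,_=cv2.findContours((g<65).astype(np.uint8),cv2.RETR_EXTERNAL,cv2.CHAIN_APPROX_NONE)
    k=max(cs,key=cv2.contourArea).reshape(-1,2)+roi[:2]
    (u,v),s,a=cv2.fitEllipse(k.astype(np.float32)); print(n,(u,v),s,np.round(cast(c,(u,v),z)*1000,1))
hole("sq",(262,168,296,202),.098); hole("rnd",(46,210,74,240),.098); hole("short",(52,87,80,114),.063)
for n,b in {"sqtop":([10,50,120],[35,255,255],.098,(250,161,306,212)),"ram":([100,100,40],[135,255,255],.054,(210,15,290,95)),"cup":([45,20,90],[95,200,255],.078,(140,160,220,235)),"msq":([3,60,60],[20,255,240],.015,(480,0,550,62))}.items():
    r=blob(c,*b); print(n,np.round(r[1][0],1),np.round(r[1][1],1),r[1][2])
E
```

```text
sq (276.5660705566406, 184.30938720703125) (19.83000373840332, 20.51921272277832) [[476.6 104.1  98. ]]
rnd (56.206417083740234, 224.5706329345703) (17.45932960510254, 21.99839973449707) [[476.5 301.3  98. ]]
short (64.20980072021484, 101.37611389160156) (17.658061981201172, 21.746644973754883) [[577.1 276.7  63. ]]
sqtop [477.3 103.9] [39.1 38.5] 79.34791564941406
ram [584.8 110.1] [54.5 53.9] 79.37983703613281
cup [475.9 197.8] [58.9 60.3] 42.29951095581055
msq [ 565.5 -142.7] [43.4 43.2] 4.238794326782227
```

jog_arm(deltas=[[0.001,-0.003,-0.04,0,0,0,0.8],[0,0,-0.04,0,0,0,0.8],[0,0,-0.04,0,0,0,0.8],[0,0,-0.04,0,0,0,0.8],[0,0,-0.041,0,0,0,0.8],[0,0,0,0,0,0,0.8],[0,0,0,0,0,0,0.0],[0,0,0,0,0,0,0.0],[0,0,0,0,0,0,0.0],[0,0,0,0,0,0,0.0]], newtons=40)

```text
t: 3.25
eef_pos: [0.4791, 0.1032, 0.0784]
tool_rot: [-0.0, 0.996, -0.093, 0.002]
contact_force: [0.6, -0.1, 8.6]
gripper_width: 0.464
grasp_force: 43.5
```

jog_arm(deltas=[[0,0,0,0,0,0,0],[0,0,0,0,0,0,0]])

```text
t: 3.45
eef_pos: [0.4791, 0.1032, 0.0784]
tool_rot: [-0.0, 0.996, -0.093, 0.002]
contact_force: [0.2, -0.7, 8.3]
gripper_width: 0.468
grasp_force: 43.5
```

jog_arm(deltas=[[0,0,0.03,0,0,0,0],[0,0,0.03,0,0,0,0],[0.0145,-0.041,0.01,0,0,0.0436,0],[0.0145,-0.041,0,0,0,0.0436,0],[0.0145,-0.041,0,0,0,0.0436,0],[0.0145,-0.041,0,0,0,0.0436,0],[0.0145,-0.041,0,0,0,0.0436,0],[0.0145,-0.041,0,0,0,0.0436,0],[0,0,0,0,0,0,0],[0,0,0,0,0,0,0]])

```text
t: 4.45
eef_pos: [0.5643, -0.1444, 0.1467]
tool_rot: [0.0, 0.999, 0.036, 0.0]
contact_force: [-0.5, 0.7, -1.7]
gripper_width: 0.464
grasp_force: 42.3
```

```bash
python3 - <<'E'
from h import *
o,p,a=tcp();print(p,a,o["gripper_width"],o["t"],o["contact_force"])
c=snap("wrist","w2")
E
```

```text
[ 564.3 -144.4  146.7] -85.87133060459277 0.4642530409486807 4.45 [-0.48773075  0.74059492 -1.73283096]
```

View pics/w2.png

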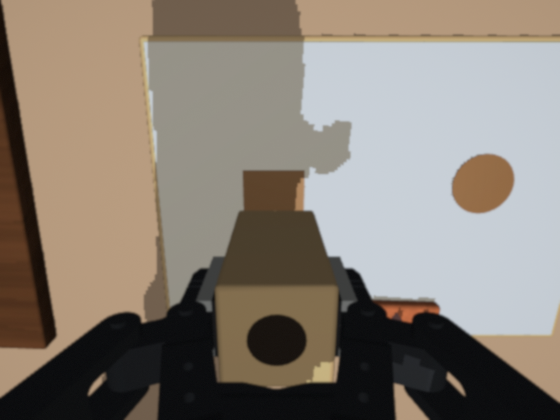

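```bash
cat >> h.py <<'E'
def hole(c,roi,z,t=65):
    g=cv2.cvtColor(c["img"],cv2.COLOR_RGB2GRAY)[roi[1]:roi[3],roi[0]:roi[2]]
    cs,_=cv2.findContours((g<t).astype(np.uint8),cv2.RETR_EXTERNAL,cv2.CHAIN_APPROX_NONE)
    k=max(cs,key=cv2.contourArea).reshape(-1,2)+np.array(roi[:2])
    (u,v),s,a=cv2.fitEllipse(k.astype(np.float32)); return (u,v),s,np.round(cast(c,(u,v),z)*1000,1)[0]
E
python3 - <<'E'
from h import *
c=snap("wrist")
print(hole(c,(240,308,312,372),.1663,50))
for n,b in {"sqtop":([10,50,90],[35,255,255],.1663,(222,290,332,384)),"mr":([3,60,60],[20,255,240],.015,(440,145,525,222)),"msq":([3,60,60],[20,255,240],.015,(240,165,310,208))}.items():
    r=blob(c,*b); P=cast(c,r[0],.015)*1000; print(n,np.round(r[1][0],1),np.round(r[1][1],1),r[1][2])
k=r[0]; top=[k[k[:,0]<255][:,0].min(),k[:,1].min(),k[:,0].max()]; print(top,np.round(cast(c,[[top[0],180],[top[2],180],[275,top[1]]],.015)*1000,1))
E
```

```text
((276.2909851074219, 339.774658203125), (48.934539794921875, 57.59043884277344), array([ 562. , -143.4,  166.3]))
sqtop [ 562.4 -143.5] [36.1 37.4] 4.311509609222412
mr [ 587.9 -291.4] [42.  43.1] 4.310121536254883
msq [ 572.9 -142.2] [26.7 43.4] 4.309898376464844
[np.int32(245), np.int32(171), np.int32(306)] [[ 578.  -119.9   15. ]
 [ 581.3 -163.3   15. ]
 [ 586.2 -140.7   15. ]]
```

jog_arm(deltas=[[0.0028,0.001,-0.03,0,0,0,0],[0,0,-0.025,0,0,0,0],[0,0,-0.01,0,0,0,0],[0,0,-0.006,0,0,0,0],[0,0,0,0,0,0,0],[0,0,0,0,0,0,0]])

```text
t: 5.15
eef_pos: [0.568, -0.1415, 0.0763]
tool_rot: [0.0, 0.999, 0.038, 0.001]
contact_force: [0.1, 0.3, -1.6]
gripper_width: 0.464
grasp_force: 42.3
```

jog_arm(deltas=[[-0.001,-0.0015,-0.001,0,0,0,0],[0,0,-0.001,0,0,0,0],[0,0,0,0,0,0,0],[0,0,0,0,0,0,0.7],[0,0,0,0,0,0,0.7],[0,0,0,0,0,0,0.7],[0,0,0.04,0,0,0,0.75],[0,0,0.04,0,0,0,0.75],[-0.01,0.02,0.04,0,0,0,0.8],[-0.02,0.04,0.03,0,0,0,0.8]])

```text
t: 6.15
eef_pos: [0.5391, -0.0886, 0.2238]
tool_rot: [0.001, 0.999, 0.035, 0.002]
contact_force: [1.5, 1.7, 1.1]
gripper_width: 0.801
grasp_force: 0.0
```

```bash
python3 - <<'E'
from h import *
o,p,a=tcp();print(p,a,o["gripper_width"],o["t"],o["contact_force"])
c=snap("wrist","w3")
print(proj(c,[.5655,-.1427,.095]))
E
```

```text
[539.1 -88.6 223.8] -85.99498405522353 0.800725975512318 6.15 [1.49552631 1.6943551  1.06426652]
[[354.70427887 171.82082126]]
```

View pics/w3.png

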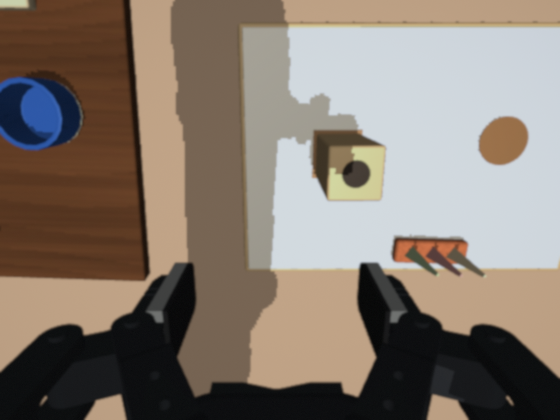

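jog_arm(deltas=[[-0.0063,0.039,-0.002,0,0,0,0.8],[-0.0063,0.039,-0.002,0,0,0,0.8],[-0.0063,0.039,-0.002,0,0,0,0.8],[-0.0063,0.039,-0.002,0,0,0,0.8],[-0.0063,0.039,-0.002,0,0,0,0.8],[-0.0063,0.039,-0.002,0,0,0,0.8],[-0.0063,0.039,-0.002,0,0,0,0.8],[-0.0063,0.039,-0.002,0,0,0,0.8],[-0.0063,0.039,-0.002,0,0,0,0.8],[-0.0063,0.039,-0.002,0,0,0,0.8]])

```text
t: 7.2
eef_pos: [0.4743, 0.305, 0.2007]
tool_rot: [0.0, 0.999, 0.038, -0.0]
contact_force: [0.3, 1.4, -0.4]
gripper_width: 0.799
grasp_force: 0.0
```

jog_arm(deltas=[[0,0,0,0,0,0,0.8],[0,0,0,0,0,0,0.8],[0,0,0,0,0,0,0.8]])

```text
t: 7.5
eef_pos: [0.4751, 0.3022, 0.2007]
tool_rot: [0.001, 0.999, 0.037, -0.0]
contact_force: [0.1, -0.7, -0.2]
gripper_width: 0.799
grasp_force: 0.0
```

```bash
python3 - <<'E'
from h import *
o,p,a=tcp();print(p,a,o["gripper_width"],o["t"],o["contact_force"])
c=snap("wrist")
u=proj(c,[.4765,.3013,.098])[0];print(u);u=u.astype(int)
print(hole(c,(u[0]-22,u[1]-22,u[0]+22,u[1]+22),.098))
E
```

```text
[475.1 302.2 200.7] -85.76576170320922 0.7994716484831711 7.5 [ 0.1129669  -0.68517279 -0.24688263]
[276.59452643 211.66381642]
((278.28228759765625, 204.45761108398438), (13.139694213867188, 25.640504837036133), array([481.5, 300.6,  98. ]))
```

```bash
python3 - <<'E'
from h import *
c=snap("wrist")
g=cv2.cvtColor(c["img"],cv2.COLOR_RGB2GRAY)
r=g[150:270,225:330]; print(r[::8,::7])
E
```

```text
[[100  65  63  63  61  61  61  61  61  61  61  61  62  61  63]
 [105 105 105 100  65  65  64  66  65  63  63  62  62  61  61]
 [107 105 106 102  66  96 122 126 126 123  65  64  64  64  63]
 [ 93  94  94  95  68 118 124 126 126 125 117  60  61  62  61]
 [ 91  92  90  91 108 121 132 167 153 126 122  79  56  56  57]
 [ 94  95  94  94 124 220 221 221 222 221 198 100  92  60  58]
 [ 95  94  95  97 219 219 137  45  67 218 220 181  92  92  86]
 [ 95  96  96 218 253 196  90  92  64  39 219 218  96  96  96]
 [ 96  95  94 228 253 137  89  90  91  84 219 217  97  95  95]
 [ 99  99  98 106 253 252  88  87  89 215 253 225  91  91  91]
 [ 93  95  95  96 179 253 253 253 253 253 251  99  99  99  98]
 [106 106 105 106 106 106 227 248 242 128 104 104 101 100  97]
 [200 196 180 166 154 145 131 121 115 109 107 105 105 105 105]
 [227 228 228 228 228 228 228 228 228 227 228 228 228 228 227]
 [228 228 228 228 227 228 228 228 228 228 228 228 228 228 228]]
```

jog_arm(deltas=[[0.0014,-0.001,-0.035,0,0,0,0.8],[0,0,-0.035,0,0,0,0.8],[0,0,-0.035,0,0,0,0.8],[0,0,-0.02,0,0,0,0.8],[0,0,0,0,0,0,0.8],[0,0,0,0,0,0,0.0],[0,0,0,0,0,0,0.0],[0,0,0,0,0,0,0.0],[0,0,0,0,0,0,0.0],[0,0,0,0,0,0,0.0]], newtons=40)

```text
t: 8.6
eef_pos: [0.4772, 0.3031, 0.0778]
tool_rot: [-0.0, 0.999, 0.037, 0.001]
contact_force: [0.0, -2.1, 7.4]
gripper_width: 0.459
grasp_force: 40.6
```

jog_arm(deltas=[[0,0,0.035,0,0,0,0],[0,0,0.035,0,0,0,0],[0,0,0.035,0,0,0,0],[0.0074,-0.0396,0.035,0,0,0,0],[0.0074,-0.0396,0,0,0,0,0],[0.0074,-0.0396,0,0,0,0,0],[0.0074,-0.0396,0,0,0,0,0],[0.0074,-0.0396,0,0,0,0,0],[0.0074,-0.0396,0,0,0,0,0],[0.0074,-0.0396,0,0,0,0,0]])

```text
t: 9.6
eef_pos: [0.5273, 0.0264, 0.2144]
tool_rot: [0.0, 0.999, 0.038, 0.0]
contact_force: [-0.5, 0.2, -1.5]
gripper_width: 0.457
grasp_force: 41.0
```

jog_arm(deltas=[[0.0074,-0.0396,0,0,0,0,0],[0.0074,-0.0396,0,0,0,0,0],[0.0074,-0.0396,0,0,0,0,0],[0.0074,-0.0396,0,0,0,0,0],[0.0074,-0.0396,0,0,0,0,0],[0.0074,-0.0396,0,0,0,0,0],[0.0074,-0.0396,0,0,0,0,0],[0.0074,-0.0396,0,0,0,0,0],[0,0,-0.035,0,0,0,0],[0,0,-0.035,0,0,0,0]])

```text
t: 10.6
eef_pos: [0.587, -0.2912, 0.1443]
tool_rot: [0.001, 0.999, 0.036, 0.001]
contact_force: [0.0, 1.2, -2.5]
gripper_width: 0.46
grasp_force: 41.1
```

jog_arm(deltas=[[0,0,0,0,0,0,0],[0,0,0,0,0,0,0],[0,0,0,0,0,0,0]])

```text
t: 10.9
eef_pos: [0.588, -0.2887, 0.1463]
tool_rot: [0.001, 0.999, 0.038, 0.002]
contact_force: [0.4, 0.6, -1.0]
gripper_width: 0.46
grasp_force: 41.0
```

```bash
python3 - <<'E'
from h import *
o,p,a=tcp();print(p,a,o["gripper_width"],o["t"],o["contact_force"])
c=snap("wrist","w4"); z=p[2]/1000+.0202
u=proj(c,[.588,-.2914,z])[0].astype(int);print(u)
g=cv2.cvtColor(c["img"],cv2.COLOR_RGB2GRAY);print(g[u[1]-80:u[1]+64:12,u[0]-80:u[0]+81:10])
E
```

```text
[ 588.  -288.7  146.3] -85.6494607084101 0.46022057687326623 10.9 [ 0.35190473  0.60763454 -1.00864073]
[282 335]
[[148 147 175 208  77  81  83  85  85  85  84  81 202 190 209 209 208]
 [120  63  40  81  79  82  84  84  85  86  84  82  46  59  86 181 208]
 [ 18  62  10  75  80  82  84  86  85  85  84  82  77  13  63  16 148]
 [ 62  62   9  77 119 150 150 149 149 149 151  99  79  10  63  51  13]
 [ 61  66  58 148 149 149 149 149 150 149 149 149 134  15 102  37  13]
 [ 14  16 136 148 148 100  21  20  20  21 145 148 149  88  11  14  15]
 [ 14  12 148 148 142  20  20  21  21  19  19 147 148 147   9  13  12]
 [ 12  14 148 148 121  20  21  20  21  19  20 147 148 144  13  11  13]
 [ 14  31 138 147 148  20  20  20  20  22  40 147 148 101  13  14  14]
 [ 13  16 162 143 146 147 139  68  76 145 147 147 157 162  13  14  23]
 [ 12  13 161 101 158 146 146 146 146 149 206 162 162 161  13  14  13]
 [ 14  13  13  13  12  14  46 136 120  33  15  13  13  13  13  14  13]]
```

View pics/w4.png

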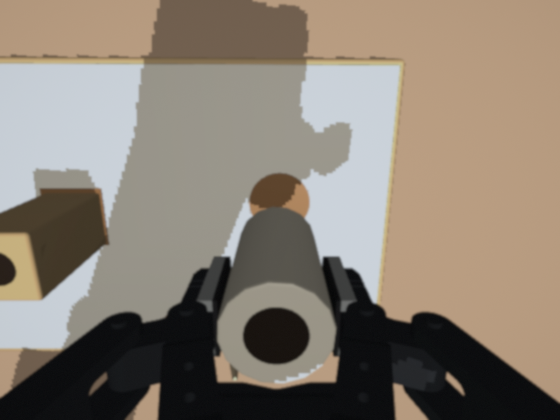

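```bash
python3 - <<'E'
from h import *
c=snap("wrist"); z=.1463+.0202
print(hole(c,(235,300,318,375),z,60))
b=blob(c,[3,60,40],[20,255,240],.015,(240,165,320,215));k=b[0]
L,Rr,T=k[:,0].min(),k[:,0].max(),k[:,1].min();print(L,Rr,T,np.round(cast(c,[[L,200],[Rr,200],[(L+Rr)/2,T]],.015)*1000,1),b[1])
o=proj(c,[.5879,-.2914,.015]);print(o)
E
```

```text
((275.7919921875, 335.3894348144531), (54.32843017578125, 64.16902160644531), array([ 587.8, -289.3,  166.5]))
249 308 174 [[ 587.8 -270.    15. ]
 [ 591.  -312.7   15. ]
 [ 608.6 -289.8   15. ]] ((593.6654052734375, -291.04193115234375), (29.923967361450195, 42.90163040161133), 4.33772611618042)
[[278.43789306 202.00600509]]
```

jog_arm(deltas=[[0,-0.002,-0.03,0,0,0,0],[0,0,-0.025,0,0,0,0],[0,0,-0.01,0,0,0,0],[0,0,-0.005,0,0,0,0],[0,0,0,0,0,0,0],[0,0,0,0,0,0,0]])

```text
t: 11.6
eef_pos: [0.5877, -0.291, 0.0755]
tool_rot: [0.001, 0.999, 0.038, 0.001]
contact_force: [0.6, 0.1, -2.1]
gripper_width: 0.458
grasp_force: 41.0
```

jog_arm(deltas=[[0,-0.0005,-0.001,0,0,0,0],[0,0,0,0,0,0,0],[0,0,0,0,0,0,0.7],[0,0,0,0,0,0,0.7],[0,0,0,0,0,0,0.7],[0,0,0.04,0,0,0,0.75],[0,0,0.04,0,0,0,0.75],[0,0.04,0.04,0,0,0,0.8],[-0.01,0.04,0.03,0,0,0,0.8],[0,0,0,0,0,0,0.8]])

```text
t: 12.6
eef_pos: [0.5795, -0.2102, 0.2228]
tool_rot: [-0.0, 0.999, 0.042, 0.004]
contact_force: [1.6, -0.3, 0.6]
gripper_width: 0.8
grasp_force: 0.0
```

jog_arm(deltas=[[-0.02,0,0,0,0,0,0.8],[0,0,0,0,0,0,0.8]])

```text
t: 12.8
eef_pos: [0.5549, -0.2172, 0.2176]
tool_rot: [0.0, 0.999, 0.037, -0.001]
contact_force: [-0.2, -0.6, 0.5]
gripper_width: 0.798
grasp_force: 0.0
```

```bash
python3 - <<'E'
from h import *
o,p,a=tcp();print(p,a,o["gripper_width"],o["t"],o["contact_force"])
c=snap("wrist","w5")
for n,q in dict(sq=[.5653,-.1427,.095],rd=[.5877,-.2913,.095]).items():print(n,proj(c,q))
r=blob(c,[0,120,80],[14,255,255],.026,(150,180,450,330)); print(r[1], cv2.boundingRect(r[0]))
E
```

```text
[ 554.9 -217.2  217.6] -85.71671394645989 0.7982823892095323 12.8 [-0.20883927 -0.6065102   0.46211146]
sq [[168.33564345 182.0766523 ]]
rd [[387.50223281 166.04576286]]
((480.7156982421875, -242.8237762451172), (22.855236053466797, 66.94361877441406), 2.2107231616973877) (261, 247, 72, 24)
```

View pics/w5.png

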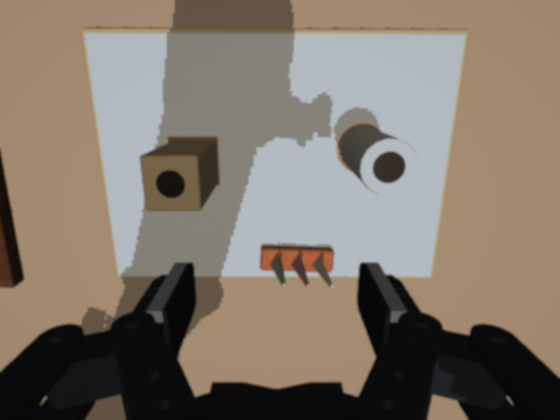

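jog_arm(deltas=[[-0.0066,0.0346,-0.0015,0,0,0.137,1],[-0.0066,0.0346,-0.0015,0,0,0.137,1],[-0.0066,0.0346,-0.0015,0,0,0.137,1],[-0.0066,0.0346,-0.0015,0,0,0.137,1],[-0.0066,0.0346,-0.0015,0,0,0.137,1],[-0.0066,0.0346,-0.0015,0,0,0.137,1],[-0.0066,0.0346,-0.0015,0,0,0.137,1],[-0.0066,0.0346,-0.0015,0,0,0.137,1],[-0.0066,0.0346,-0.0015,0,0,0.137,1],[-0.0066,0.0346,-0.0015,0,0,0.137,1]])

```text
t: 13.85
eef_pos: [0.4912, 0.1308, 0.2026]
tool_rot: [-0.0, 0.748, 0.663, 0.0]
contact_force: [0.4, -0.2, -0.2]
gripper_width: 0.999
grasp_force: 0.0
```

jog_arm(deltas=[[-0.0066,0.0346,-0.0015,0,0,0.137,1],[-0.0066,0.0346,-0.0015,0,0,0.137,1],[0,0,0,0,0,0,1],[0,0,0,0,0,0,1],[0,0,0,0,0,0,1]])

```text
t: 14.35
eef_pos: [0.4783, 0.1975, 0.1994]
tool_rot: [-0.0, 0.654, 0.757, -0.0]
contact_force: [0.3, -1.1, -0.3]
gripper_width: 1.002
grasp_force: 0.0
```

```bash
python3 - <<'E'
from h import *
o,p,a=tcp();print(p,a,o["gripper_width"],o["t"],o["q"][6])
c=snap("wrist","w6")
u=proj(c,[.476,.198,.078])[0];print(u);u=u.astype(int)
r=blob(c,[40,20,60],[95,220,255],.078,(int(u[0])-75,int(u[1])-75,int(u[0])+75,int(u[1])+75)); print(r[1],cv2.boundingRect(r[0]))
E
```

```text
[478.3 197.5 199.4] 8.357437104079125 1.0019504916015634 14.35 -0.6886943380332575
[273.93919072 203.89494784]
((474.8013000488281, 201.0380096435547), (61.81363296508789, 60.201786041259766), 55.99662780761719) (231, 152, 85, 89)
```

View pics/w6.png

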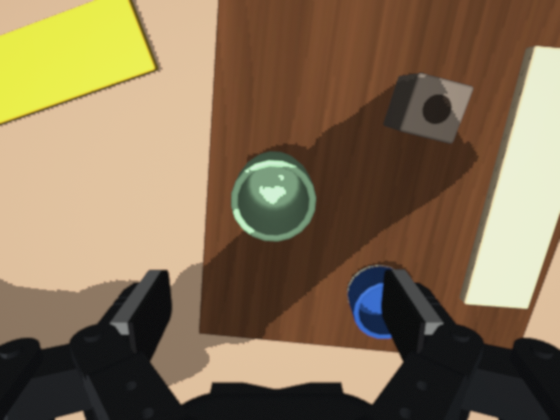

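jog_arm(deltas=[[-0.0027,0.0033,-0.035,0,0,0,1],[0,0,-0.035,0,0,0,1],[0,0,-0.035,0,0,0,1],[0,0,-0.026,0,0,0,1],[0,0,0,0,0,0,1],[0,0,0,0,0,0,0.3],[0,0,0,0,0,0,0.3],[0,0,0,0,0,0,0.3],[0,0,0,0,0,0,0.3],[0,0,0,0,0,0,0.3]], newtons=30)

```text
t: 15.4
eef_pos: [0.4761, 0.2021, 0.0705]
tool_rot: [0.001, 0.653, 0.757, 0.001]
contact_force: [-0.5, -1.9, 7.5]
gripper_width: 0.702
grasp_force: 33.2
```

jog_arm(deltas=[[0,0,0.035,0,0,0,0.3],[0,0,0.035,0,0,0,0.3],[0,0,0.035,0,0,0,0.3],[0.0091,-0.0381,0.025,0,0,0,0.3],[0.0091,-0.0381,0,0,0,0,0.3],[0.0091,-0.0381,0,0,0,0,0.3],[0.0091,-0.0381,0,0,0,0,0.3],[0.0091,-0.0381,0,0,0,0,0.3],[0.0091,-0.0381,0,0,0,0,0.3],[0.0091,-0.0381,0,0,0,0,0.3]])

```text
t: 16.4
eef_pos: [0.5388, -0.0666, 0.1996]
tool_rot: [0.001, 0.653, 0.758, 0.0]
contact_force: [1.1, 0.7, -1.6]
gripper_width: 0.699
grasp_force: 33.7
```

jog_arm(deltas=[[0.0091,-0.0381,0,0,0,0,0.3],[0.0091,-0.0381,0,0,0,0,0.3],[0.0091,-0.0381,0,0,0,0,0.3],[0.0091,-0.0381,0,0,0,0,0.3],[0,0,0,0,0,0,0.3],[0,0,0,0,0,0,0.3],[0,0,0,0,0,0,0.3]])

```text
t: 17.1
eef_pos: [0.5749, -0.2159, 0.1992]
tool_rot: [-0.0, 0.652, 0.758, 0.0]
contact_force: [0.2, 0.8, -0.8]
gripper_width: 0.699
grasp_force: 33.7
```

```bash
python3 - <<'E'
from h import *
o,p,a=tcp();print(p,a,o["gripper_width"],o["t"],o["q"][6])
c=snap("wrist","w7"); z=p[2]/1000+.0075
for n,q in dict(sq=[.5653,-.1427,.095],rd=[.5877,-.2913,.095],cup=[p[0]/1000,p[1]/1000,z]).items():print(n,proj(c,q))
E
```

```text
[ 574.9 -215.9  199.2] 8.602756837514661 0.6991348231378693 17.1 0.09291202048281523
sq [[279.46978952  95.10628704]]
rd [[278.68899217 314.25328053]]
cup [[277.61856594 312.61199121]]
```

View pics/w7.png

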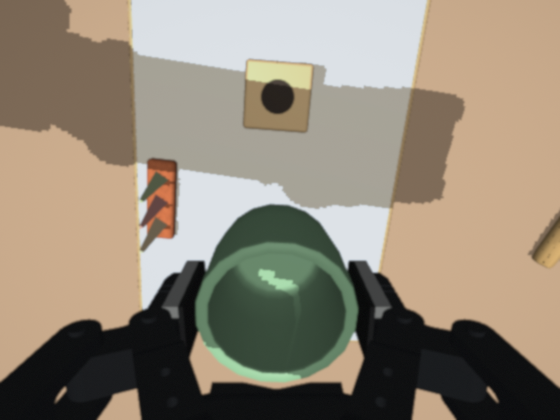

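jog_arm(deltas=[[0.0016,-0.001,-0.03,0,0,0,0.3],[0,0,-0.035,0,0,0,0.3],[0,0,-0.035,0,0,0,0.3],[0,0,-0.02,0,0,0,0.3],[0,0,-0.01,0,0,0,0.3],[0,0,0,0,0,0,0.3],[0,0,0,0,0,0,0.3]])

```text
t: 17.85
eef_pos: [0.5774, -0.2175, 0.0696]
tool_rot: [0.001, 0.652, 0.758, 0.0]
contact_force: [0.0, 0.3, -1.7]
gripper_width: 0.701
grasp_force: 33.8
```

jog_arm(deltas=[[-0.001,0.0005,-0.0015,0,0,0,0.3],[0,0,-0.0005,0,0,0,0.3],[0,0,0,0,0,0,0.95],[0,0,0,0,0,0,0.95],[0,0,0,0,0,0,0.95],[0,0,0.03,0,0,0,0.95],[0,0,0.04,0,0,0,0.95],[0,0,0.04,0,0,0,0.95],[0,0,0.04,0,0,0,0.95],[0,0,0,0,0,0,0.95]])

```text
t: 18.85
eef_pos: [0.5791, -0.218, 0.2231]
tool_rot: [0.005, 0.653, 0.758, 0.002]
contact_force: [0.6, 0.2, -0.3]
gripper_width: 0.951
grasp_force: 0.0
```

jog_arm(deltas=[[0.0092,0.0368,0,0,0,-0.0074,0.9],[0.0092,0.0368,0,0,0,-0.0074,0.9],[0.0092,0.0368,0,0,0,-0.0074,0.9],[0.0092,0.0368,0,0,0,-0.0074,0.9],[0.0092,0.0368,0,0,0,-0.0074,0.9],[0.0092,0.0368,0,0,0,-0.0074,0.9],[0.0092,0.0368,0,0,0,-0.0074,0.9],[0.0092,0.0368,0,0,0,-0.0074,0.9],[0.0092,0.0368,0,0,0,-0.0074,0.9],[0.0092,0.0368,0,0,0,-0.0074,0.9]])

```text
t: 19.85
eef_pos: [0.6676, 0.1515, 0.216]
tool_rot: [-0.0, 0.68, 0.733, -0.0]
contact_force: [0.1, -0.9, 0.0]
gripper_width: 0.896
grasp_force: 0.0
```

jog_arm(deltas=[[0.0092,0.0368,0,0,0,-0.0074,0.9],[0.0092,0.0368,0,0,0,-0.0074,0.9],[0,0,0,0,0,0,0.9],[0,0,0,0,0,0,0.9],[0,0,0,0,0,0,0.9]])

```text
t: 20.35
eef_pos: [0.6862, 0.2221, 0.2161]
tool_rot: [0.0, 0.686, 0.727, -0.001]
contact_force: [0.4, -1.0, 0.3]
gripper_width: 0.895
grasp_force: 0.0
```

```bash
python3 - <<'E'
from h import *
o,p,a=tcp();print(p,a,o["gripper_width"],o["t"],o["q"])
c=snap("wrist","w8"); print(proj(c,[.6876,.2244,.030]))
c2=snap("top","t8")
for n,cc,roi,z in(("wrist",c,(150,0,450,420),.03),("top",c2,(222,122,312,158),.03)):
    r=blob(cc,[15,20,100],[40,140,255],z,roi); print(n,r[1],cv2.boundingRect(r[0]))
E
```

```text
[686.2 222.1 216.1] 3.3455834150369514 0.8954786093742256 20.35 [ 0.02537961  0.6783975  -0.68257949  1.42792916  0.44132655  1.19191113
 -0.65400648]
[[278.7192881  180.00603255]]
wrist ((761.4981689453125, 150.00660705566406), (439.69622802734375, 234.08554077148438), 65.77191925048828) (164, 0, 286, 401)
top ((686.3146362304688, 225.2491455078125), (61.671669006347656, 221.3834686279297), 3.44525146484375) (229, 129, 77, 23)
```

View pics/w8.png

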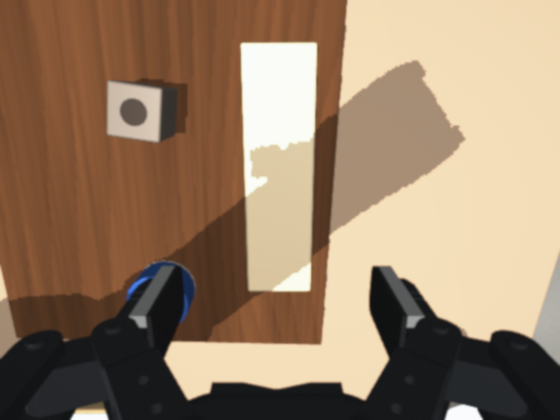

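View pics/t8.png

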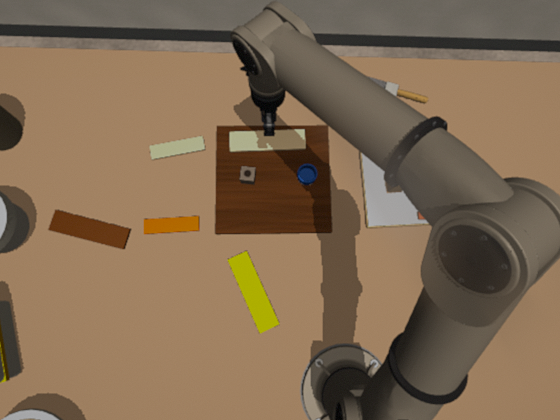

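jog_arm(deltas=[[0.001,0.0025,-0.035,0,0,0,0.85],[0,0,-0.035,0,0,0,0.85],[0,0,-0.035,0,0,0,0.85],[0,0,-0.035,0,0,0,0.85],[0,0,-0.02,0,0,0,0.85],[0,0,-0.012,0,0,0,0.85],[0,0,0,0,0,0,0.85],[0,0,0,0,0,0,0.85]])

```text
t: 21.25
eef_pos: [0.6879, 0.2266, 0.0462]
tool_rot: [0.0, 0.686, 0.728, 0.001]
contact_force: [0.7, 0.5, 0.1]
gripper_width: 0.853
grasp_force: 0.0
```

```bash
python3 - <<'E'
from h import *
o,p,a=tcp();print(p,a,o["gripper_width"],o["t"],o["contact_force"])
c=snap("wrist","w9")
E
```

```text
[687.9 226.6  46.2] 3.4003886375567793 0.8533131800927528 21.25 [0.65606449 0.51032721 0.06345859]
```

View pics/w9.png

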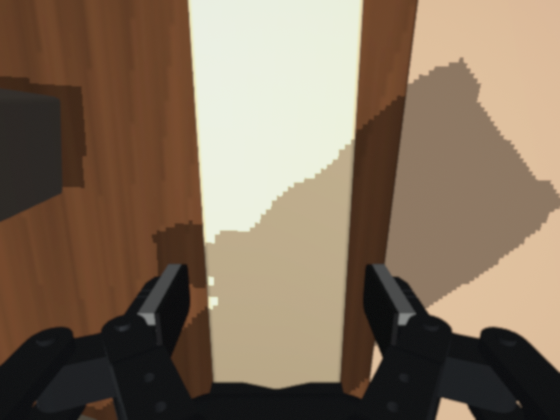

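jog_arm(deltas=[[0,-0.002,-0.002,0,0,0,0.8],[0,0,-0.002,0,0,0,0.8],[0,0,0,0,0,0,0.8],[0,0,0,0,0,0,0.5],[0,0,0,0,0,0,0.4],[0,0,0,0,0,0,0.3],[0,0,0,0,0,0,0.3],[0,0,0,0,0,0,0.3]], newtons=60)

```text
t: 22.1
eef_pos: [0.6875, 0.2246, 0.0416]
tool_rot: [0.0, 0.686, 0.728, 0.001]
contact_force: [-0.2, -0.1, 6.3]
gripper_width: 0.676
grasp_force: 65.1
```

jog_arm(deltas=[[0,0,0.01,0,0,0,0.3],[0,0,0.02,0,0,0,0.3],[0,0,0.02,0,0,0,0.3],[0,0,0,0,0,0,0.3],[0,0,0,0,0,0,0.3]])

```text
t: 22.6
eef_pos: [0.6875, 0.2245, 0.092]
tool_rot: [0.001, 0.686, 0.728, 0.001]
contact_force: [0.1, 0.2, -3.6]
gripper_width: 0.678
grasp_force: 64.9
```

```bash
python3 - <<'E'
from h import *
o,p,a=tcp();print(p,a,o["gripper_width"],o["t"],o["contact_force"],o["torque"])
c=snap("wrist","w10")
E
```

```text
[687.5 224.5  92. ] 3.4195560121963444 0.6782035389637397 22.6 [ 0.05179354  0.16220814 -3.56995598] [0.02294441 0.04238336 0.01353501]
```

View pics/w10.png

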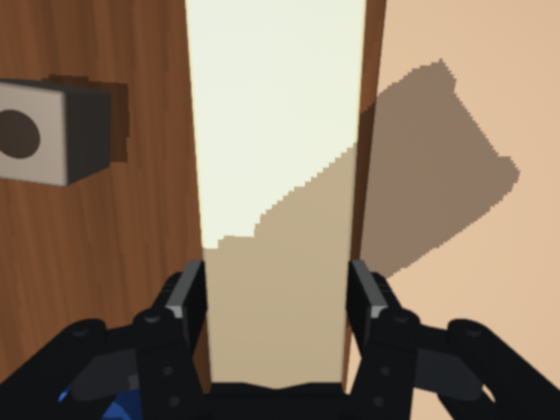

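jog_arm(deltas=[[0,0,0.035,0,0,0,0.3],[0,0,0.04,0,0,0,0.3],[-0.00925,-0.0368,0.04,0,0,0.0075,0.3],[-0.00925,-0.0368,0,0,0,0.0075,0.3],[-0.00925,-0.0368,0,0,0,0.0075,0.3],[-0.00925,-0.0368,0,0,0,0.0075,0.3],[-0.00925,-0.0368,0,0,0,0.0075,0.3],[-0.00925,-0.0368,0,0,0,0.0075,0.3],[-0.00925,-0.0368,0,0,0,0.0075,0.3],[-0.00925,-0.0368,0,0,0,0.0075,0.3]])

```text
t: 23.65
eef_pos: [0.6126, -0.0683, 0.201]
tool_rot: [-0.001, 0.663, 0.748, -0.001]
contact_force: [0.9, 0.1, -2.7]
gripper_width: 0.674
grasp_force: 65.9
```

jog_arm(deltas=[[-0.00925,-0.0368,0,0,0,0.0075,0.3],[-0.00925,-0.0368,0,0,0,0.0075,0.3],[-0.00925,-0.0368,0,0,0,0.0075,0.3],[-0.00925,-0.0368,0,0,0,0.0075,0.3],[0,0,0,0,0,0,0.3],[0,0,0,0,0,0,0.3],[0,0,0,0,0,0,0.3]])

```text
t: 24.35
eef_pos: [0.5768, -0.2125, 0.2016]
tool_rot: [-0.001, 0.652, 0.758, 0.0]
contact_force: [-0.7, 0.5, -2.4]
gripper_width: 0.676
grasp_force: 65.9
```

```bash
python3 - <<'E'
from h import *
o,p,a=tcp();print(p,a,o["gripper_width"],o["t"],o["contact_force"],o["torque"])
c=snap("side","s11"); t=snap("top")
a1=c["img"][150:420,230:500]; b=t["img"][110:260,330:510]
cv2.imwrite("pics/c11.png",np.hstack([cv2.resize(a1,(500,500)),cv2.resize(b,(300,250)) if 0 else cv2.copyMakeBorder(cv2.resize(b,(300,250)),0,250,0,0,cv2.BORDER_CONSTANT)])[:,:,::-1])
E
```

```text
[ 576.8 -212.5  201.6] 8.661368893835633 0.6760034661221838 24.35 [-0.6517244   0.52948049 -2.37145504] [ 0.05992453 -0.02530832  0.02348624]
```

View pics/c11.png

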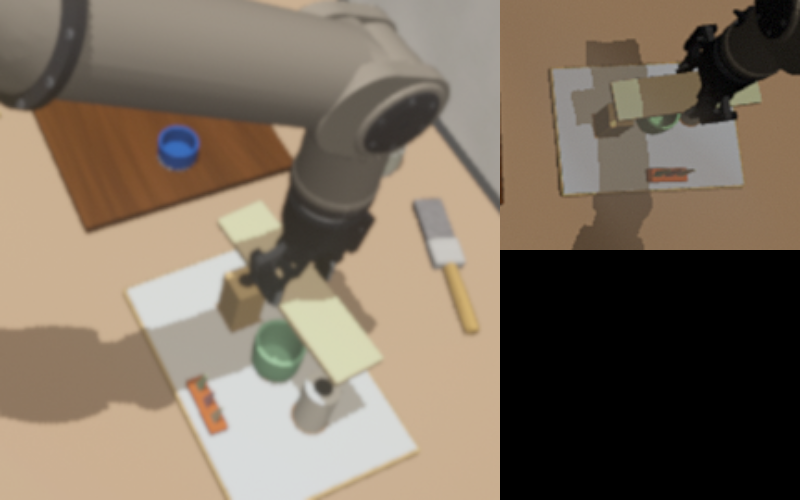

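jog_arm(deltas=[[0,-0.0045,-0.025,0,0,0,0.3],[0,0,-0.025,0,0,0,0.3],[0,0,-0.02,0,0,0,0.3],[0,0,-0.008,0,0,0,0.3],[0,0,0,0,0,0,0.3],[0,0,0,0,0,0,0.3]])

```text
t: 25.05
eef_pos: [0.5777, -0.2178, 0.1249]
tool_rot: [0.001, 0.652, 0.758, 0.0]
contact_force: [0.5, 1.1, -2.9]
gripper_width: 0.676
grasp_force: 65.8
```

```bash
python3 - <<'E'
from h import *
o,p,a=tcp();print(p,a,o["gripper_width"],o["t"],o["contact_force"],o["torque"])
t=snap("top");z=(p[2]-11.6)/1000
# strip outline at its top plane; end edges seen either side of the gripper
hs=cv2.cvtColor(t["img"],cv2.COLOR_RGB2HSV); m=cv2.inRange(hs,np.array([20,30,60]),np.array([40,140,255]));m[:, :385]=0;m[:150]=0;m[200:]=0;m[:,480:]=0
ys,xs=np.nonzero(m); print(len(xs),xs.min(),xs.max(),ys.min(),ys.max())
P=cast(t,np.c_[xs,ys],z)[:,:2]*1000; r=cv2.minAreaRect(P.astype(np.float32));print(r)
E
```

```text
[ 577.7 -217.8  124.9] 8.633392248863617 0.6762414290870319 25.05 [ 0.48127141  1.12666516 -2.90211057] [-0.01054093 -0.03863109 -0.00620031]
698 385 473 150 199
((572.077392578125, -209.61390686035156), (134.52816772460938, 236.64088439941406), 1.4575567245483398)
```

jog_arm(deltas=[[-0.001,0.0005,-0.003,0,0,0,0.3],[0,0,-0.002,0,0,0,0.3],[0,0,-0.001,0,0,0,0.3],[0,0,0,0,0,0,0.3]])

```text
t: 25.5
eef_pos: [0.5759, -0.218, 0.1186]
tool_rot: [0.0, 0.652, 0.758, -0.0]
contact_force: [-1.5, 0.4, 2.9]
gripper_width: 0.672
grasp_force: 66.5
```

jog_arm(deltas=[[0,0,-0.001,0,0,0,0.3],[0,0,0,0,0,0,0.3],[0,0,0,0,0,0,0.3]])

```text
t: 25.8
eef_pos: [0.576, -0.2179, 0.1186]
tool_rot: [0.0, 0.652, 0.758, -0.0]
contact_force: [-5.3, 0.7, 10.8]
gripper_width: 0.678
grasp_force: 67.4
```

jog_arm(deltas=[[0,0,0.001,0,0,0,0.3],[0,0,0,0,0,0,0.3],[0,0,0,0,0,0,0.75],[0,0,0,0,0,0,0.85],[0,0,0,0,0,0,0.9],[0,0,0,0,0,0,0.9],[0,0,0.02,0,0,0,0.9],[0,0,0.04,0,0,0,0.9],[0,0,0.04,0,0,0,0.9],[0,0,0.04,0,0,0,0.9]])

```text
t: 26.8
eef_pos: [0.5757, -0.2177, 0.2593]
tool_rot: [-0.0, 0.652, 0.758, 0.0]
contact_force: [0.9, 0.1, -0.2]
gripper_width: 0.902
grasp_force: 0.0
```

jog_arm(deltas=[[-0.02,-0.01,0.03,0,0,0,1],[-0.03,0,0.03,0,0,0,1],[-0.03,0,0,0,0,0,1],[0,0,0,0,0,0,1],[0,0,0,0,0,0,1]])

```text
t: 27.3
eef_pos: [0.4955, -0.2282, 0.3182]
tool_rot: [0.0, 0.653, 0.758, -0.0]
contact_force: [0.7, -0.1, 0.2]
gripper_width: 1.006
grasp_force: 0.0
```

```bash
python3 - <<'E'
from h import *
o,p,a=tcp();print(p,a,o["gripper_width"],o["t"],o["contact_force"])
for cam in("top","side","wrist"):
    t=snap(cam,cam+"12")
    hs=cv2.cvtColor(t["img"],cv2.COLOR_RGB2HSV); m=cv2.inRange(hs,np.array([20,28,60]),np.array([40,140,255]))
    Pq=[[576.5+s*34*.989-w*108*(.1504)*-1*0,0,0] for s in(1,) for w in(1,)]
    u=proj(t,[.5765,-.217,.107])[0]; print(cam,u)
    cs,_=cv2.findContours(m,cv2.RETR_EXTERNAL,cv2.CHAIN_APPROX_NONE)
    for k in cs:
        if cv2.contourArea(k)>150:
            k=k.reshape(-1,2);P=cast(t,k,.107)[:,:2]*1000;r=cv2.minAreaRect(P.astype(np.float32))
            if np.hypot(*(np.array(r[0])-[576,-217]))<130: print(cam,np.round(r[0],1),np.round(r[1],1),round(r[2],1),cv2.boundingRect(k))
E
```

```text
[ 495.5 -228.2  318.2] 8.528516426586837 1.0062684615186739 27.3 [ 0.68418538 -0.12711353  0.2474512 ]
top [430.86212689 173.2728851 ]
top [ 584.  -276.4] [60.7 98.6] 8.5 (436, 159, 37, 26)
side [384.17279902 325.45027028]
side [ 574.6 -269.5] [ 79.9 130.4] 4.1 (364, 325, 63, 58)
side [ 561.9 -124.4] [56.9 43. ] 2.1 (348, 281, 27, 18)
wrist [363.02435124 178.10775476]
wrist [ 580. -274.] [ 69.  104.4] 8.6 (317, 183, 74, 100)
wrist [ 560.3 -128.7] [62.1 41.1] 12.6 (331, 53, 74, 51)
```

jog_arm(deltas=[[0.0089,0.0339,-0.006,0,0,0,1],[0.0089,0.0339,-0.006,0,0,0,1],[0.0089,0.0339,-0.006,0,0,0,1],[0.0089,0.0339,-0.01,0,0,0,1],[0.0089,0.0339,-0.015,0,0,0,1],[0.0089,0.0339,-0.015,0,0,0,1],[0.0089,0.0339,-0.015,0,0,0,1],[0.0089,0.0339,-0.015,0,0,0,1],[0.0089,0.0339,-0.015,0,0,0,1],[0.0089,0.0339,-0.015,0,0,0,1]])

```text
t: 28.45
eef_pos: [0.5854, 0.1134, 0.1986]
tool_rot: [-0.001, 0.652, 0.758, 0.0]
contact_force: [0.3, 0.2, 0.3]
gripper_width: 0.999
grasp_force: 0.0
```

jog_arm(deltas=[[0,0,0,0,0,0,1],[0,0,0,0,0,0,1],[0,0,0,0,0,0,1]])

```text
t: 28.75
eef_pos: [0.5852, 0.1103, 0.1998]
tool_rot: [-0.0, 0.653, 0.758, -0.0]
contact_force: [0.4, -0.9, -0.3]
gripper_width: 1.001
grasp_force: 0.0
```

```bash
python3 - <<'E'
from h import *
o,p,a=tcp();print(p,a,o["gripper_width"],o["t"])
c=snap("wrist","w13"); u=proj(c,[.5843,.1112,.054])[0]; print(u); u=u.astype(int)
r=blob(c,[100,100,25],[135,255,255],.054,(int(u[0])-70,int(u[1])-70,int(u[0])+70,int(u[1])+70)); print(r[1],cv2.boundingRect(r[0]))
k=r[0]; f=k[k[:,1]>=u[1]]; print(cast(c,[[k[:,0].min(),u[1]],[k[:,0].max(),u[1]],[u[0],k[:,1].max()]],.054)*1000)
E
```

```text
[585.2 110.3 199.8] 8.52817537127187 1.0010922746928 28.75
[275.9948611  194.18783645]
((584.509033203125, 112.47006225585938), (54.37602996826172, 57.57613754272461), 8.565840721130371) (241, 155, 72, 74)
[[557.89913838 107.37497913  54.        ]
 [611.41561891 115.43332343  54.        ]
 [587.62453475  83.82653018  54.        ]]
```

jog_arm(deltas=[[-0.0007,0.0013,-0.035,0,0,0,1],[0,0,-0.035,0,0,0,1],[0,0,-0.035,0,0,0,1],[0,0,-0.03,0,0,0,1],[0,0,-0.019,0,0,0,1],[0,0,0,0,0,0,1],[0,0,0,0,0,0,0.3],[0,0,0,0,0,0,0.3],[0,0,0,0,0,0,0.3],[0,0,0,0,0,0,0.3]], newtons=30)

```text
t: 29.8
eef_pos: [0.5855, 0.1127, 0.048]
tool_rot: [0.001, 0.652, 0.758, 0.001]
contact_force: [-0.0, -1.3, 7.7]
gripper_width: 0.633
grasp_force: 32.7
```

jog_arm(deltas=[[0,0,0,0,0,0,0.3]])

```text
t: 29.9
eef_pos: [0.5855, 0.1128, 0.048]
tool_rot: [0.001, 0.652, 0.758, 0.001]
contact_force: [-0.2, -0.6, 6.9]
gripper_width: 0.629
grasp_force: 32.7
```

jog_arm(deltas=[[0,0,0.038,0,0,0,0.3],[0,0,0.038,0,0,0,0.3],[0,0,0.038,0,0,0,0.3],[0,0,0.038,0,0,0,0.3],[-0.0011,-0.0366,0.038,0,0,0,0.3],[-0.0011,-0.0366,0,0,0,0,0.3],[-0.0011,-0.0366,0,0,0,0,0.3],[-0.0011,-0.0366,0,0,0,0,0.3],[-0.0011,-0.0366,0,0,0,0,0.3],[-0.0011,-0.0366,0,0,0,0,0.3]])

```text
t: 30.9
eef_pos: [0.5772, -0.1067, 0.2346]
tool_rot: [0.0, 0.652, 0.758, -0.0]
contact_force: [0.6, -0.8, -2.1]
gripper_width: 0.633
grasp_force: 33.0
```

jog_arm(deltas=[[-0.0011,-0.0366,0,0,0,0,0.3],[-0.0011,-0.0366,0,0,0,0,0.3],[-0.0011,-0.0366,0,0,0,0,0.3],[0,0,0,0,0,0,0.3],[0,0,0,0,0,0,0.3],[0,0,0,0,0,0,0.3]])

```text
t: 31.5
eef_pos: [0.5744, -0.2135, 0.2344]
tool_rot: [-0.0, 0.652, 0.759, 0.0]
contact_force: [-0.5, 0.9, -0.7]
gripper_width: 0.631
grasp_force: 33.0
```

```bash
python3 - <<'E'
from h import *
o,p,a=tcp();print(p,a,o["gripper_width"],o["t"],o["contact_force"])
c=snap("wrist","w14"); z=p[2]/1000+.006; u=proj(c,[p[0]/1000,p[1]/1000,z])[0]; print(u)
r=blob(c,[100,100,15],[135,255,255],z,(150,180,420,419)); print(r[1],cv2.boundingRect(r[0]))
k=r[0].astype(int); L,Rr,B=k[:,0].min(),k[:,0].max(),k[:,1].max(); print(cast(c,[[L,u[1]],[Rr,u[1]],[(L+Rr)/2,B]],z)*1000)
# strip's +y end (top-left of the wrist image is +y) at z=.107
m=cv2.inRange(cv2.cvtColor(c["img"],cv2.COLOR_RGB2HSV),np.array([20,28,40]),np.array([40,160,255]));cs,_=cv2.findContours(m,0,cv2.CHAIN_APPROX_NONE)
for k in cs:
    if cv2.contourArea(k)>800:
        P=cast(c,k.reshape(-1,2),.107)[:,:2]*1000; r=cv2.minAreaRect(P.astype(np.float32)); print(cv2.boundingRect(k),np.round(cv2.boxPoints(r),0).tolist())
E
```

```text
[ 574.4 -213.5  234.4] 8.67951883952356 0.6305880086293503 31.5 [-0.4622963   0.94510193 -0.69317488]
[277.66399938 309.9872719 ]
((572.3895263671875, -211.50677490234375), (55.389652252197266, 61.50415802001953), 37.309165954589844) (201, 219, 152, 156)
[[ 546.89980599 -217.70306558  240.4       ]
 [ 601.0718078  -209.42354304  240.4       ]
 [ 578.3048696  -241.72671382  240.4       ]]
(230, 43, 96, 156) [[529.0, -114.0], [544.0, -215.0], [604.0, -205.0], [589.0, -105.0]]
```

jog_arm(deltas=[[0.0013,-0.0033,-0.03,0,0,0,0.3],[0,0,-0.03,0,0,0,0.3],[0,0,-0.02,0,0,0,0.3],[0,0,-0.01,0,0,0,0.3],[0,0,-0.004,0,0,0,0.3],[0,0,0,0,0,0,0.3],[0,0,0,0,0,0,0.3]])

```text
t: 32.25
eef_pos: [0.5765, -0.2181, 0.1412]
tool_rot: [0.001, 0.652, 0.758, 0.0]
contact_force: [0.7, -0.2, -0.8]
gripper_width: 0.634
grasp_force: 32.9
```

jog_arm(deltas=[[-0.0008,0.001,-0.002,0,0,0,0.3],[0,0,-0.001,0,0,0,0.3],[0,0,-0.0005,0,0,0,0.3],[0,0,0,0,0,0,0.3],[0,0,0,0,0,0,0.3]])

```text
t: 32.75
eef_pos: [0.5751, -0.2173, 0.137]
tool_rot: [0.0, 0.652, 0.758, 0.0]
contact_force: [-0.6, 0.4, 2.5]
gripper_width: 0.635
grasp_force: 33.4
```

Touching the strip lightly (upward force); release and retreat.

jog_arm(deltas=[[0,0,0,0,0,0,0.8],[0,0,0,0,0,0,0.95],[0,0,0,0,0,0,0.95],[0,0,0,0,0,0,0.95],[0,0,0.02,0,0,0,0.95],[0,0,0.04,0,0,0,0.95],[0,0,0.04,0,0,0,0.95],[0,0,0.04,0,0,0,0.95],[-0.03,0.04,0.02,0,0,0,0.95],[-0.03,0.04,0,0,0,0,0.95]])

```text
t: 33.75
eef_pos: [0.5186, -0.1399, 0.2981]
tool_rot: [0.002, 0.653, 0.757, 0.002]
contact_force: [0.0, 0.3, 0.9]
gripper_width: 0.949
grasp_force: 0.0
```

jog_arm(deltas=[[-0.02,0.04,0,0,0,0,0.95],[0,0.04,0,0,0,0,0.95],[0,0.04,0,0,0,0,0.95],[0,0.04,0,0,0,0,0.95],[0,0.04,0,0,0,0,0.95],[0,0.04,0,0,0,0,0.95],[0,0,0,0,0,0,0.95],[0,0,0,0,0,0,0.95]])

```text
t: 34.55
eef_pos: [0.4967, 0.1007, 0.2951]
tool_rot: [0.0, 0.651, 0.759, -0.0]
contact_force: [-0.2, -0.7, -0.7]
gripper_width: 0.952
grasp_force: 0.0
```

```bash
python3 - <<'E'
from h import *
o,p,a=tcp();print(p,a,o["t"],o["contact_force"])
t=snap("top","t15")
B={"strip":([20,28,60],[40,140,255],.107,(395,140,480,205)),"ram":([100,100,25],[135,255,255],.143,(410,145,460,200)),
"cup":([40,25,30],[95,200,255],.075,(400,150,470,220)),"pack":([0,120,60],[14,255,255],.026,(410,200,450,225)),"short":([0,0,70],[179,70,255],.063,(236,163,260,186)),}
for n,b in B.items():
    r=blob(t,*b); print(n,r and (np.round(r[1][0],1),np.round(r[1][1],1),round(r[1][2],1)))
s=snap("side")
for n,q in dict(strip=[.5753,-.2173,.107],ram=[.5753,-.2173,.143],cup=[.5765,-.217,.075]).items(): print(n,proj(s,q))
for n,b in {"ram":([100,100,25],[135,255,255],.143,(300,230,480,400)),"cup":([40,25,30],[95,200,255],.075,(300,230,480,400))}.items():
    r=blob(s,*b); print(n,r and (cv2.boundingRect(r[0]),np.round(r[1][0],1)))
E
```

```text
[496.7 100.7 295.1] 8.742682531886151 34.55 [-0.15516411 -0.72642956 -0.66422888]
strip (array([ 585.8, -288.5]), array([60.9, 74.4]), 8.2)
ram (array([ 583.8, -227.7]), array([52.2, 26.7]), 46.0)
cup None
pack None
short (array([577.3, 278. ]), array([40. , 38.7]), 1.4)
strip [[383.71902221 325.73632206]]
ram [[386.71711876 317.2078475 ]]
cup [[381.6271275  332.66896184]]
ram ((374, 308, 26, 28), array([ 568.3, -225.3]))
cup ((367, 332, 17, 24), array([ 544.5, -235.9]))
```

```bash
python3 - <<'E'
from h import *
s=snap("side")
r=blob(s,[0,110,50],[14,255,255],.026,(320,340,365,395)); print("pack",r and (r[1],cv2.boundingRect(r[0])))
print(proj(s,[[.4807,-.2428,.026]]))
for roi in((340,265,376,305),(380,325,440,395)):
    r=blob(s,[18,25,60],[40,150,255],.107,roi); print(np.round(cv2.boxPoints(r[1])).tolist())
if r: print(bot.hand_in())
E
```

```text
pack (((476.02911376953125, -244.40048217773438), (19.852415084838867, 66.01731872558594), 2.7731664180755615), (332, 354, 20, 30))
[[342.77319405 366.73074088]]
[[525.0, -107.0], [530.0, -169.0], [600.0, -163.0], [595.0, -101.0]]
[[525.0, -243.0], [540.0, -346.0], [621.0, -334.0], [606.0, -231.0]]
the job is handed in; nothing more can be done
None
```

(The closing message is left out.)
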